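Put the needle tool away in the push-latch tool drawer

ROBOT

A 6-joint arm with a two-finger parallel gripper is mounted at the origin on a cart in front of the work surface, level with it; the furniture and walls round the work are solid. World frame = base frame: x ahead of the robot, y to its left, z up, the work surface at z = 0. Lengths are in m, angles in rad, forces in N, time in s.
With the tool pointing down it reaches from about 0.275 to 1 m from the base axis. Payload 8.4 kg.
Tool frame: the origin (TCP) lies on the centre line of the jaws, within the pads' length; the fingertips stand 17 mm ahead of it and the grasp point (between the pads) lies 2 mm behind it (bot.tcp_to_tips is the y of the fingertips in the tool frame, in m); y points along the fingers, z is the direction in which the jaws open and shut, and the axes are right-handed (so a half turn about y gives the same grasp; the last joint's range is limited). The gripper opens to 85 mm and grips with 20 to 120 N. Pads are 22 mm wide; open, the fingers measure 114 mm over their backs; the gripper's body (76 mm by 85 mm) begins 54 mm behind the grasp point. The pads swing forward as they close: fully open they stand 13 mm farther back than shut.
Start: joints at [-1.133, 0.353, 1.633, -0, 1.155, -0.002], TCP at [0.266, -0.566, 0.248] pointing down, gripper open.
Joint ranges: [-2.63, 2.63], [-0.92, 2.1], [0.06, 2.66], [-1.3, 4.44], [0, 2.69], [-3.02, 3.02]. Speed limits (rad/s): [2.22, 2.22, 2.79, 3.14, 3.14, 3.14].

INTERFACE

Orientations are given as a unit quaternion [x, y, z, w].
In Python, from workcell import bot, hand, kinematics, get_obs, vision, hand_in gives the robot as it stands. The module is installed in compiled form; this text tells all that it offers. Calls block until the motion is done:
- bot.reach(position, orientation): joint-space move of the TCP to a pose.
- bot.servo_line(position, ori=None, velocity=0.15): straight line of the TCP; ori=None keeps the orientation; velocity is the mean speed in m/s.
- bot.goto_joints(angles): joint-space move.
- hand.move_gripper(opening, strength=None): finger opening in m; strength is the grip in N (None keeps the last); returns when the fingers have stopped.
- bot.dwell(seconds).
- kinematics.solve_ik(position, orientation): joint angles nearest the present ones, or None.
- get_obs(): the state.
- vision.read_camera(name): name is "scene" or "top"; returns a dict with "frame" (400x640x3 uint8, red, green, blue), "intrinsics" (3x3 intrinsics, pixels), "dist" ([k1, k2, p1, p2, k3] as OpenCV has them; the pictures are not rectified), "view" (4x4, takes a point from world to camera coordinates). Camera axes: x right, y down, z forward; pixel columns grow to the right and rows downward; lengths in m; the calibration is good to about 2 mm. A picture is of the moment at which its call begins. There is no depth.
A pose or a line that the arm cannot do raises bot.IKError and nothing moves.
- hand_in(): hands the job in, once; it reports no verdict.
The state is a dict: "time_s": time; "joint_pos": joint angles; "joint_vel": joint speeds; "joint_efforts": joint torques, N m; "position": TCP position; "orientation": TCP orientation; "wrist_force": force on the tool from outside, world axes, zero at the start; "ft_torque": the same for the moment, N m; "gripper_width": finger opening in m.
Only numpy, scipy, OpenCV 4.12 (cv2) and the standard library are available. Lean on these libraries where they do the work, as an engineer would, in place of code of your own. Each camera call takes 0.05 s, during which the arm holds its last target.

TASK

Put the red needle tool away: press the shut tool drawer until its catch lets go and it springs out, lay the needle tool in the empty cradle so that its handle rests across both supports, then press the drawer all the way in and let go, so that it stays latched shut with both tools lying in their cradles. Leave the other things on the bench where they are.

Things in the scene. Friction and masses are not known exactly. Their poses are not given: they have to be found in the camera images.
- tool_drawer_shell: Fixed grey metal shell of a low bench-top tool drawer, 222 wide, 156 deep, 52 high. Origin: on the bench, middle of its front edge; x points from front to back (the way the drawer goes in), y left, z up. A spring of 3 to 4 N with a soft damper (25 N s/m) always drives the drawer out; a push-push catch inside holds it shut. Pushing it in takes about 5 N at 50 mm/s; 10 N means it is at the stop.
- tool_drawer (a joint): How far the drawer is out (m): 0 latched, 0.105 fully out, -0.0075 pressed in to the inner stop. Latched: press at least 6.5 mm in and let go, and it slides fully out by itself in about 1 s. Out: press at least 6.5 mm past 0 (best to the stop) and let go, and it comes back to 0 and stays; pressed less, it slides out again. Every full press changes the state, so pressing twice reopens it.
- drawer_front (a point): Middle of the outer face of the drawer's flat plywood front (210 wide, 37 high, 14 thick, no handle, round black 26 mm thumb pad), 28 mm above the bench; the face spans 9.5 to 46.5 mm above the bench. Moves with the drawer; axes as the shell's. Latched, the face stands 14 mm in front of the shell's front edge, so fingers pointing down can press it from the robot's side.
- empty_cradle (a point): Middle of the drawer's empty front cradle, on its supporting surface, 18 mm above the bench; moves with the drawer, axes as the shell's. White tray, 200 x 105 inside, floor at 13, side walls to 35 mm height. Two black supports, 5 thick, 24 mm left and right of here, each with notches 20 wide, 9 deep, in which a tool lies along y: here (34 mm behind the front's inner face) and 48 mm farther back.
- needle_handle (a point): Centre of the red handle of the needle tool (loose, 16 g), half-way up. The tool is 142 long, along its y axis: the handle, 10 x 10 in section, reaches 50 mm both ways from here; the thin needle goes on from its -y end to 92 mm from here. Which way it points in the cradle does not matter. It starts on the bench, left of the drawer.
- loop_mid (a point): Middle of the wooden loop tool (162 x 23 x 13 mm), 6 mm above its underside, that lies in the drawer's rear cradle, along y. It stays there.
- wood_rib: Wooden throwing rib, 104 x 48 x 8 mm, a loose bystander lying on the bench near its front edge; origin under its centre.
- brush: Glaze brush, 234 x 11 x 12 mm, a loose bystander lying on the bench near its front edge in front of the drawer; origin under its centre, length along its y.
- marker: Purple marker pen, 132 x 17 x 17 mm, a loose bystander lying on the bench near its front edge, to the left; origin under its centre, length along its y.

How it is judged:
By the outcome, as a careful person would: the job done as asked, in the order asked, and still so for the second after the job is handed in, with the robot touching nothing.
It also fails if it takes over 59 s, if anything falls off the work surface, if the arm or the gripper's body presses on something with over 40 N, if the wrist force passes 120 N, or if a joint passes its speed limit or range.

## Working session

There is one attempt and no reset: what is moved stays moved. The work goes in short steps, each a Python script; the robot and the scene stay as the last script left them, time stands still between calls to the robot, and variables do not carry over. Pictures are saved under pics/ and viewed, and the job is handed in when it is done.

```bash
mkdir -p pics
cat > h.py <<'E'
import numpy as np, cv2
from workcell import bot, hand, kinematics, get_obs, vision, hand_in
def snap(name,fn):
    c=vision.read_camera(name); cv2.imwrite('pics/'+fn,c['frame'][:,:,::-1]); 
    np.savez('pics/'+fn[:-4]+'.npz',K=c['intrinsics'],d=c['dist'],V=c['view'],f=c['frame']); return c
def px2w(c,uv,z):
    K=np.array(c['intrinsics'],float);d=np.array(c['dist'],float);V=np.array(c['view'])
    n=cv2.undistortPoints(np.array(uv,float).reshape(-1,1,2),K,d).reshape(-1,2)
    R=V[:3,:3];t=V[:3,3];o=-R.T@t
    r=np.c_[n,np.ones(len(n))]@R
    return o+r*((z-o[2])/r[:,2])[:,None]
def w2px(c,p):
    V=np.array(c['view']);r,_=cv2.Rodrigues(V[:3,:3])
    return cv2.projectPoints(np.array(p,float).reshape(-1,1,3),r,V[:3,3],np.array(c['intrinsics'],float),np.array(c['dist'],float))[0].reshape(-1,2)
E
python3 - <<'E'
from h import *
for n in('scene','top'):
    c=snap(n,n+'0.png'); V=c['view']; print(n,-V[:3,:3].T@V[:3,3],V[2,:3])
o=get_obs(); print(o)
E
```

```text
scene [-0.05896232  0.73186948  0.58486801] [ 0.54821293 -0.67082575 -0.4994551 ]
top [ 0.38267163 -0.00693127  1.04280478] [ 0.18372494  0.00923839 -0.98293428]
{'time_s': 0.1, 'joint_pos': array([-1.13338293e+00,  3.53619170e-01,  1.63404685e+00, -1.63591079e-05,
        1.15519741e+00, -2.41279429e-03]), 'joint_vel': array([ 0.00061613, -0.00170359, -0.0019548 ,  0.00037174,  0.00150174,
       -0.00028989]), 'joint_efforts': array([-7.58557817e-04, -6.06362557e+01, -3.42819750e+01, -5.40816893e-05,
        4.07569562e-03, -4.10466464e-05]), 'position': array([ 0.26593287, -0.56515935,  0.24761711]), 'orientation': array([-0.15435605,  0.69051403, -0.6896389 ,  0.15415181]), 'wrist_force': array([0.81394427, 0.40905324, 0.5002302 ]), 'ft_torque': array([-0.01791067,  0.03185897,  0.0151111 ]), 'gripper_width': 0.08568410292875736}
```

View pics/top0.png

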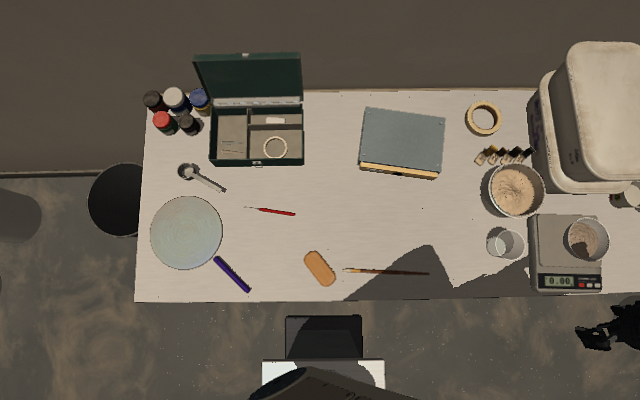

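View pics/scene0.png

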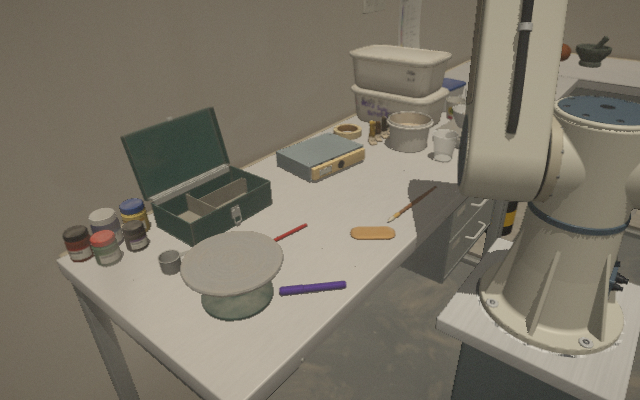

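The top view shows the drawer (blue-grey shell at about 402,142, plywood front on its lower side), the needle tool at (270,211), the brush at (386,271), the rib at (320,268) and the marker at (232,274). I'll zoom in for precise points.

Run:
```python
import cv2
f=cv2.imread('pics/top0.png')
a=cv2.resize(f[95:190,345:460],None,fx=6,fy=6,interpolation=cv2.INTER_CUBIC);cv2.imwrite('pics/z1.png',a)
b=cv2.resize(f[195:225,235:305],None,fx=10,fy=10,interpolation=cv2.INTER_CUBIC);cv2.imwrite('pics/z2.png',b)
f=cv2.imread('pics/scene0.png')
a=cv2.resize(f[125:190,265:375],None,fx=7,fy=7,interpolation=cv2.INTER_CUBIC);cv2.imwrite('pics/z3.png',a)
```

```text
(no output)
```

View pics/z1.png

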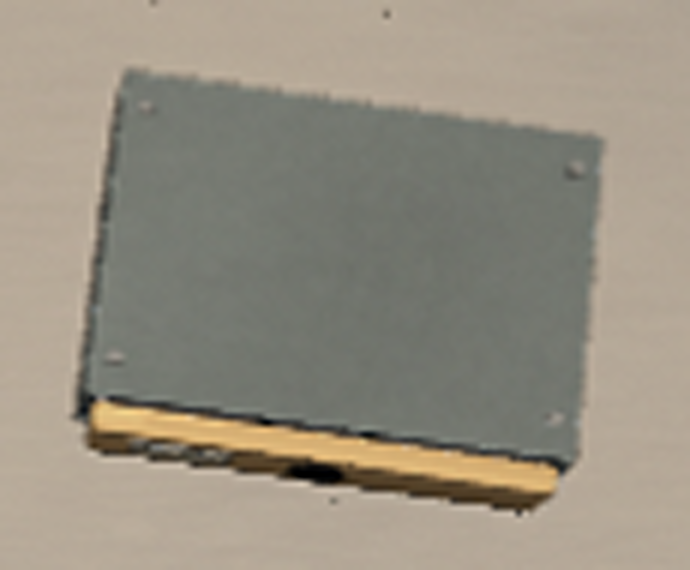

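View pics/z2.png

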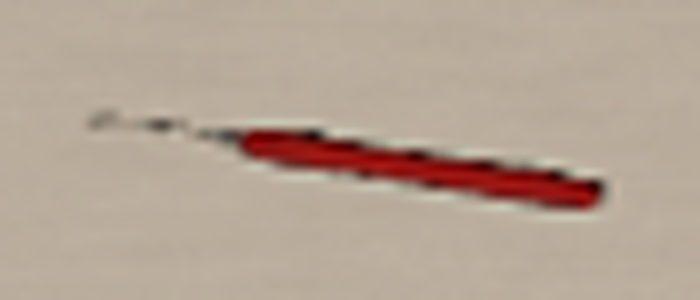

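View pics/z3.png

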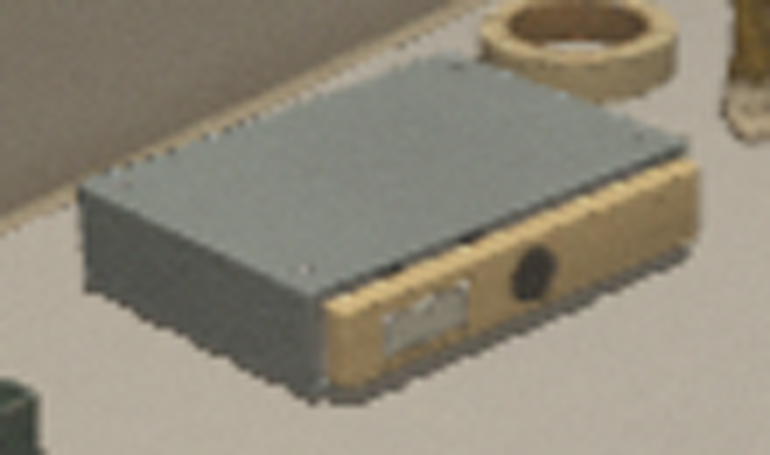

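```bash
cat > loc.py <<'E'
from h import *
from scipy.optimize import least_squares
def L(n):
    z=np.load(n); return dict(intrinsics=z['K'],dist=z['d'],view=z['V'],frame=z['f'])
T=L('pics/top0.npz');S=L('pics/scene0.npz')
def cr(p,ox,oy,s): return (np.array(p,float)+.5)/s-.5+[ox,oy]
mod=np.array([[.156,.111,.052],[.156,-.111,.052],[0,-.111,.052],[0,.111,.052]])
ot=cr([(127,68),(603,137),(570,466),(84,402)],345,95,6)
os_=cr([(80,188),(445,55),(688,145),(318,294)],265,125,7)
def W(p,m):
    c,s=np.cos(p[2]),np.sin(p[2]); return np.c_[p[0]+c*m[:,0]-s*m[:,1],p[1]+s*m[:,0]+c*m[:,1],m[:,2]]
pad=np.array([[-.014,0,.028]])
pt=cr([(315,472)],345,95,6);ps=cr([(533,272)],265,125,7)
f=lambda p,a=1,b=1:np.r_[a*(w2px(T,W(p,mod))-ot).ravel(),b*(w2px(S,W(p,mod))-os_).ravel()]
for a,b in((1,1),(1,0),(0,1)):
    r=least_squares(f,[.6,-.05,0],args=(a,b)); print(a,b,r.x,np.round(r.fun,1), (w2px(T,W(r.x,pad))-pt),(w2px(S,W(r.x,pad))-ps))
print(px2w(T,ot,.052)[:,:2])
for c in(T,S):
    F=c['frame'].astype(int); m=((F[...,0]>100)&(F[...,1]<60)&(F[...,2]<60)); 
    n,l,st,ce=cv2.connectedComponentsWithStats(m.astype(np.uint8))
    for i in range(1,n):
        if st[i,4]>20:
            ys,xs=np.where(l==i); P=px2w(c,np.c_[xs,ys],.006); m0=P.mean(0); u,s,vt=np.linalg.svd(P-m0); t=(P-m0)@vt[0]
            print(st[i],m0,vt[0],t.min(),t.max(), m0+vt[0]*(t.min()+t.max())/2)
print(px2w(T,cr([(238,140),(602,192),(90,120)],235,195,10),.006))
print('brush,rib,marker',px2w(T,[(343,269),(428,274),(305,252),(333,284),(215,258),(249,290)],.008))
E
python3 loc.py
```

```text
1 1 [ 0.65054418 -0.21321703 -0.15523162] [-0.8  1.2 -0.   0.4  1.1  0.1 -0.5 -0.5 -0.6 -0.7  0.4 -1.   0.3 -1.1
 -0.8 -0.1] [[0.0933113  0.68597502]] [[0.1676532  0.16049345]]
1 0 [ 0.65141263 -0.2130027  -0.16087943] [-0.6  0.7  0.2  0.4  1.  -0.  -0.5 -1.  -0.  -0.   0.  -0.   0.  -0.
 -0.  -0. ] [[-0.03091743  0.37345329]] [[-0.13110116  0.12019172]]
0 1 [ 0.64710096 -0.21089954 -0.14341738] [-0.   0.  -0.   0.   0.   0.  -0.   0.  -0.5  0.1  0.2 -0.6  0.5 -0.7
 -0.1  0.6] [[-0.62844068  1.93579204]] [[0.6819734 0.7113377]]
[[ 0.82524117 -0.13014453]
 [ 0.78865074 -0.34722757]
 [ 0.6336046  -0.31995392]
 [ 0.66634737 -0.10477559]]
[259 208  36   8  95] [0.54214249 0.12008025 0.006     ] [0.17342989 0.98484622 0.        ] -0.04898466902021375 0.048305688559691494 [0.54208361 0.11974591 0.006     ]
[[0.55104212 0.16959593 0.006     ]
 [0.53509128 0.06964797 0.006     ]
 [0.55724786 0.21057572 0.006     ]]
brush,rib,marker [[ 0.38457525 -0.05814178  0.008     ]
 [ 0.36737142 -0.28352149  0.008     ]
 [ 0.43094961  0.04238289  0.008     ]
 [ 0.34588774 -0.03082368  0.008     ]
 [ 0.41786665  0.284742    0.008     ]
 [ 0.33292939  0.19142385  0.008     ]]
```

Both cameras agree: shell origin (0.651,-0.213), yaw ≈ -0.157, the thumb pad reprojects to under 1 px, and the needle handle is 100 mm long, centred at (0.543,0.120) and nearly parallel to the cradle. Next I'll check the reach and then press.

```bash
cat >> h.py <<'E'
from scipy.spatial.transform import Rotation as Ro
YAW=-0.158; O=np.array([.651,-.213]); D=np.array([np.cos(YAW),np.sin(YAW)])
def quat(yaw,sg=1):
    z=sg*np.array([np.cos(yaw),np.sin(yaw),0]);y=np.array([0,0,-1.]);return Ro.from_matrix(np.c_[np.cross(y,z),y,z]).as_quat()
def P(s,z): return np.r_[O+D*s,z]
def st(m=''):
    o=get_obs(); p=o['position']; print(m,'t%.2f'%o['time_s'],'p',np.round(p,4),'s%.4f'%((p[:2]-O)@D),'F',np.round(o['wrist_force'],1),'g%.4f'%o['gripper_width']); return o
def fd(): return -float(get_obs()['wrist_force'][:2]@D)
E
python3 - <<'E'
from h import *
print(bot.tcp_to_tips)
for sg in(1,-1):
    for p in (P(-.075,.2),P(-.075,.032),P(-.18,.032),P(-.071,.036),np.array([.543,.12,.02])):
        print(sg,kinematics.solve_ik(p,quat(YAW,sg)))
E
```

```text
0.017
1 [-3.38005611e-01  3.80033329e-01  1.70949347e+00 -4.44089210e-16
  1.05206586e+00 -1.80005611e-01]
1 [-3.38005611e-01  6.01217013e-01  1.80145048e+00 -4.44089210e-16
  7.38925156e-01 -1.80005611e-01]
1 [-3.75017478e-01  4.93378352e-01  2.02970432e+00 -4.44089210e-16
  6.18509979e-01 -2.17017478e-01]
1 [-3.36841052e-01  5.99480619e-01  1.79139851e+00 -4.44089210e-16
  7.50713528e-01 -1.78841052e-01]
1 [ 2.14801319e-01  5.62995868e-01  1.92785209e+00 -4.44089210e-16
  6.50744701e-01  3.72801319e-01]
-1 [-3.38005611e-01  3.80033329e-01  1.70949347e+00 -4.44089210e-16
  1.05206586e+00  2.96158704e+00]
-1 [-3.38005611e-01  6.01217013e-01  1.80145048e+00 -4.44089210e-16
  7.38925156e-01  2.96158704e+00]
-1 [-3.75017478e-01  4.93378352e-01  2.02970432e+00 -4.44089210e-16
  6.18509979e-01  2.92457518e+00]
-1 [-3.36841052e-01  5.99480619e-01  1.79139851e+00 -4.44089210e-16
  7.50713528e-01  2.96275160e+00]
-1 [ 2.14801319e-01  5.62995868e-01  1.92785209e+00 -4.44089210e-16
  6.50744701e-01 -2.76879133e+00]
```

Run:
```python
from h import *
q=quat(YAW)
bot.reach(P(-.075,.19),q); st('above')
hand.move_gripper(0.0,40); st('closed')
bot.servo_line(P(-.075,.034),velocity=.2); o=st('down'); f0=fd()
s=-.05
bot.servo_line(P(s,.034),velocity=.06); print(fd()-f0)
while s<-.005:
    s+=.003; bot.servo_line(P(s,.034),velocity=.06); f=fd()-f0
    if f>1.5: break
st('contact f%.1f cmd %.3f'%(f,s))
```

```text
above t1.86 p [ 0.5767 -0.2022  0.1902] s-0.0751 F [ 0.4 -0.2  0. ] g0.0855
closed t2.62 p [ 0.5769 -0.2011  0.19  ] s-0.0750 F [ 0.6 -0.4  0.6] g-0.0001
down t3.56 p [ 0.5777 -0.2015  0.0349] s-0.0742 F [ 0.9 -0.1  0.2] g0.0002
2.146481598173885
contact f1.6 cmd -0.047 t4.38 p [ 0.6046 -0.2056  0.034 ] s-0.0470 F [-0.8 -0.5 -0.6] g0.0001
```

Run:
```python
from h import *
def mf():
    v=[]
    for _ in range(3): bot.dwell(.02); v.append(fd())
    return np.mean(v)
f0=mf(); s=-.044
bot.servo_line(P(-.036,.034),velocity=.06); s=-.036
while s<-.005:
    f=mf()-f0; print(round(s,4),round(f,1))
    if f>9: break
    s+=.0015; bot.servo_line(P(s,.034),velocity=.05)
st('end')
```

```text
-0.036 -0.2
-0.0345 -0.4
-0.033 -0.2
-0.0315 0.1
-0.03 -0.3
-0.0285 -0.5
-0.027 0.8
-0.0255 3.4
-0.024 3.5
-0.0225 3.2
-0.021 3.1
-0.0195 3.3
-0.018 7.5
-0.0165 13.2
end t8.71 p [ 0.6322 -0.21    0.0338] s-0.0190 F [-13.    1.3   6.4] g0.0000
```

Contact came at s=-0.0265 and the stop at -0.019, which is 7.5 mm of travel as specified. I'll retract now.

Run:
```python
from h import *
bot.servo_line(P(-.19,.034),velocity=.3); st('back')
bot.servo_line(P(-.19,.15),velocity=.3)
bot.reach([.543,.12,.15],quat(-.174)); hand.move_gripper(.045,30); st()
snap('top','top1.png'); snap('scene','scene1.png')
import cv2
f=cv2.imread('pics/top1.png');cv2.imwrite('pics/t1z.png',cv2.resize(f[95:225,340:460],None,fx=4.5,fy=4.5,interpolation=cv2.INTER_CUBIC))
```

```text
back t9.43 p [ 0.4658 -0.184   0.0349] s-0.1874 F [-0.  -1.  -0.6] g0.0000
 t11.66 p [0.5431 0.1198 0.1501] s-0.1589 F [ 0.2 -0.7 -0.3] g0.0447
```

View pics/t1z.png

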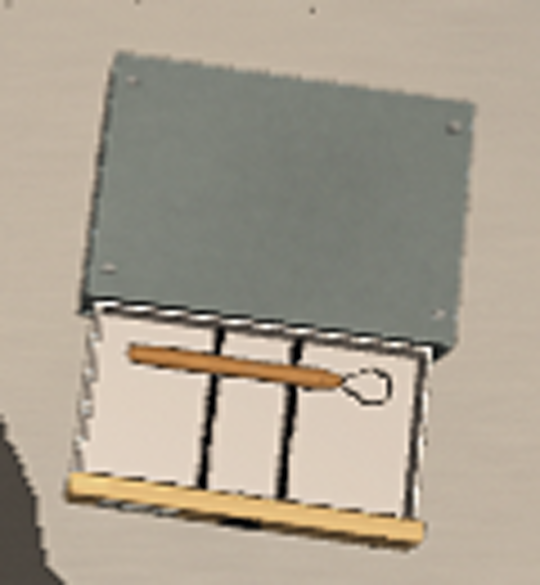

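View pics/top1.png

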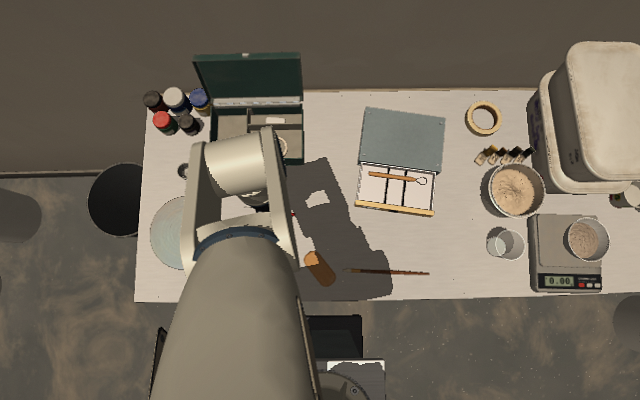

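The drawer is fully out, with the loop tool in the rear cradle at about zoom (250,370) and the two black supports at about (205,...) and (285,...). I'll check the cradle prediction against this picture.

Run:
```python
from h import *
z=np.load('pics/top1.npz');c=dict(intrinsics=z['K'],dist=z['d'],view=z['V'])
def loc(px,h):
    p=px2w(c,(np.array(px,float)+.5)/4.5-.5+[340,95],h)[:,:2]-O; return np.round(np.c_[p@D,p@np.array([-D[1],D[0]])],4)
print('front top inner edge L,R (s exp -.105)',loc([(72,475),(424,521)],.0465).tolist())
print('outer (exp -.119)',loc([(68,495),(420,543)],.0465).tolist())
print('supports (y exp +-.024)',loc([(203,487),(282,497),(218,330),(296,343)],.027).tolist())
print('loop (exp s -.023)',loc([(130,353),(341,381),(390,388)],.026).tolist())
```

```text
front top inner edge L,R (s exp -.105) [[-0.1059, 0.1037], [-0.104, -0.1036]]
outer (exp -.119) [[-0.118, 0.1045], [-0.1173, -0.1024]]
supports (y exp +-.024) [[-0.0984, 0.0242], [-0.0977, -0.0232], [-0.0009, 0.026], [-0.0023, -0.0218]]
loop (exp s -.023) [[-0.0225, 0.0771], [-0.0217, -0.0514], [-0.0218, -0.0813]]
```

All points lie within about 2 mm of the model. Next: grasp.

Run:
```python
from h import *
bot.servo_line([.543,.12,.0195],ori=quat(-.174),velocity=.15); st('down')
hand.move_gripper(0,30); st('grip')
bot.servo_line([.543,.12,.12],velocity=.2); st('lift')
bot.reach(P(-.0705,.12),quat(YAW)); st('over')
snap('top','top2.png');snap('scene','scene2.png')
f=cv2.imread('pics/scene2.png');cv2.imwrite('pics/s2z.png',cv2.resize(f[110:240,230:390],None,fx=4.5,fy=4.5,interpolation=cv2.INTER_CUBIC))
```

```text
down t12.78 p [0.5436 0.1201 0.0202] s-0.1585 F [ 0.1 -0.6  0. ] g0.0451
grip t13.18 p [0.5435 0.1201 0.0203] s-0.1586 F [-1.3 -0.9  5.9] g0.0086
lift t13.83 p [0.5425 0.1199 0.1194] s-0.1595 F [-0.2 -0.5 -0.7] g0.0086
over t15.07 p [ 0.5812 -0.2008  0.1195] s-0.0708 F [0.4 1.  0.2] g0.0086
```

View pics/s2z.png

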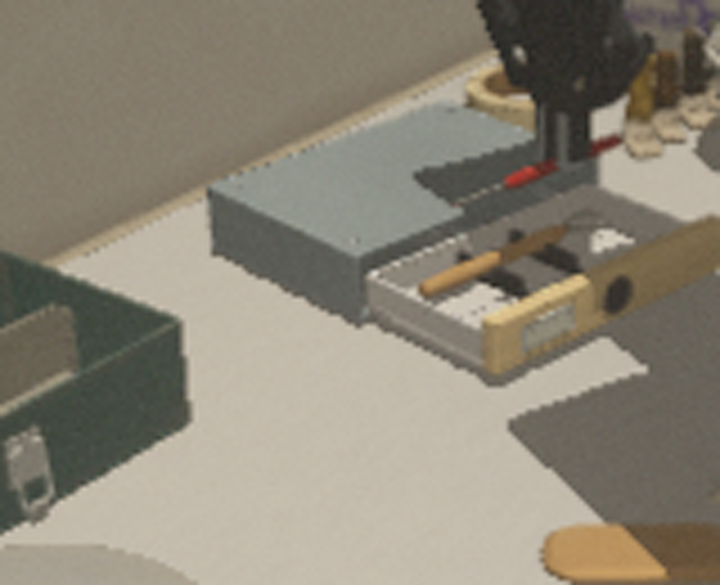

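The handle is held level at its middle (red from 505 to 620, fingers at 567 in the zoom). I'll lower it into the cradle.

Run:
```python
from h import *
bot.servo_line(P(-.0705,.055),velocity=.12); bot.dwell(.1); o=st('pre')
bot.servo_line(P(-.0705,.044),velocity=.04)
for z in (.042,.0405,.039,.038):
    bot.servo_line(P(-.0705,z),velocity=.04); bot.dwell(.05); o=st(str(z))
    if o['wrist_force'][2]>4: break
hand.move_gripper(.026,30); st('open')
bot.servo_line(P(-.0705,.15),velocity=.2); st('up')
bot.reach(P(-.2,.15),quat(YAW))
snap('top','top3.png');snap('scene','scene3.png')
f=cv2.imread('pics/scene3.png');cv2.imwrite('pics/s3z.png',cv2.resize(f[130:210,300:400],None,fx=7,fy=7,interpolation=cv2.INTER_CUBIC))
f=cv2.imread('pics/top3.png');cv2.imwrite('pics/t3z.png',cv2.resize(f[95:225,340:460],None,fx=4.5,fy=4.5,interpolation=cv2.INTER_CUBIC))
```

```text
pre t15.96 p [ 0.5821 -0.2021  0.0559] s-0.0698 F [-0.1 -0.8 -0.5] g0.0084
0.042 t16.68 p [ 0.5814 -0.2019  0.042 ] s-0.0705 F [-0.1  0.5  0.8] g0.0080
0.0405 t16.98 p [ 0.5814 -0.2019  0.0405] s-0.0705 F [-1.  -0.   0.4] g0.0085
0.039 t17.28 p [ 0.5813 -0.2019  0.0389] s-0.0706 F [ 1.2  0.5 -0.5] g0.0088
0.038 t17.58 p [ 0.5815 -0.202   0.0383] s-0.0703 F [-1.1 -0.1  4.1] g0.0083
open t17.90 p [ 0.5813 -0.2019  0.0378] s-0.0706 F [-1.3 -0.3 -0.7] g0.0259
up t18.61 p [ 0.5808 -0.2017  0.1491] s-0.0711 F [-0.3 -0.7 -1. ] g0.0256
```

View pics/s3z.png

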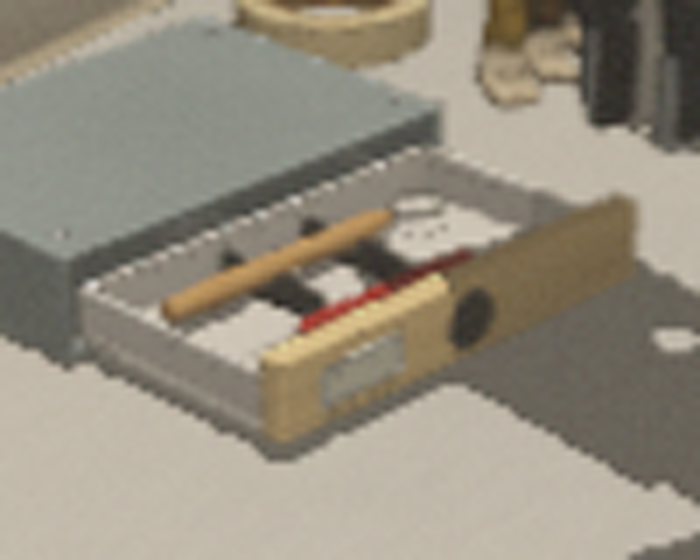

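View pics/t3z.png

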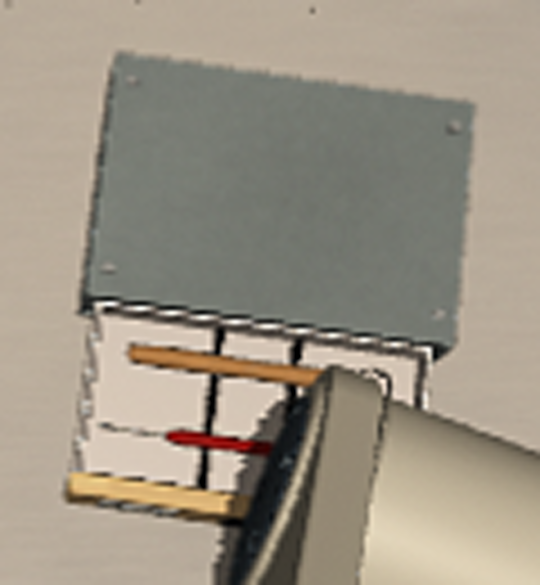

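The needle lies in the front cradle parallel to the loop tool, with the handle crossing the left support (top zoom 168–270, 440). The arm hides the right part there, but the scene view shows the handle level along its length. I'll close the gripper, move down clear of the front and get a clear look before pushing.

Run:
```python
from h import *
hand.move_gripper(0,40)
bot.servo_line(P(-.18,.034),velocity=.2); st('ready')
c=snap('top','top4.png');snap('scene','scene4.png')
p=px2w(c,(np.array([[168,437]])+.5)/4.5-.5+[340,95],.023)[:,:2]-O; print('handle left end s,y',p@D,p@np.array([-D[1],D[0]]))
f=cv2.imread('pics/scene4.png');a=cv2.resize(f[130:210,300:400],None,fx=5,fy=5,interpolation=cv2.INTER_CUBIC)
f=cv2.imread('pics/top4.png');b=cv2.resize(f[140:220,350:450],None,fx=3,fy=5,interpolation=cv2.INTER_CUBIC)
cv2.imwrite('pics/z4.png',np.hstack([a,b]))
```

```text
ready t20.40 p [ 0.4735 -0.1848  0.0345] s-0.1798 F [ 0.7 -0.2  0.6] g0.0001
handle left end s,y [-0.07018366] [0.04802326]
```

View pics/z4.png

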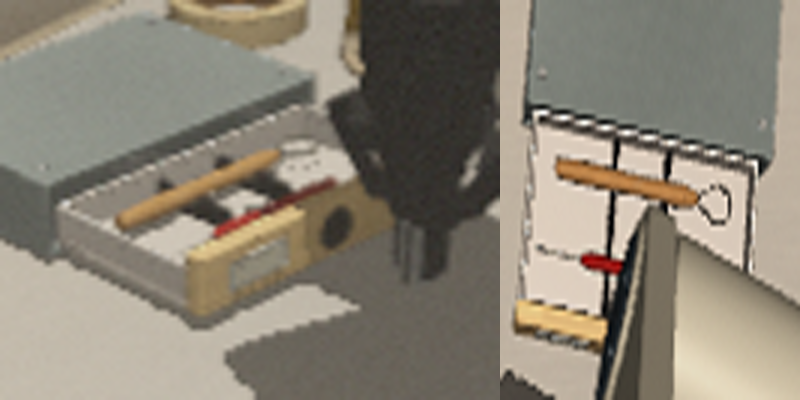

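The handle's left end is at s=-0.070, y=+0.048, so it is centred in the notch and spans both supports at ±24 mm. Now I'll push the drawer in.

Run:
```python
from h import *
def mf():
    v=[]
    for _ in range(3): bot.dwell(.02); v.append(fd())
    return np.mean(v)
f0=mf()
bot.servo_line(P(-.136,.034),velocity=.06)
bot.servo_line(P(-.024,.034),velocity=.045); print('at -.024',round(mf()-f0,1))
s=-.024
while s<-.012:
    s+=.0015; bot.servo_line(P(s,.034),velocity=.03); f=mf()-f0; print(round(s,4),round(f,1))
    if f>11: break
st('pressed')
bot.servo_line(P(-.09,.034),velocity=.15); st('off')
bot.servo_line(P(-.09,.2),velocity=.25)
bot.reach(P(-.2,.25)+[0,-.25,0],quat(YAW)); st('clear')
c=snap('top','top5.png');snap('scene','scene5.png')
f=cv2.imread('pics/top5.png');cv2.imwrite('pics/t5z.png',cv2.resize(f[95:190,345:460],None,fx=6,fy=6,interpolation=cv2.INTER_CUBIC))
```

```text
at -.024 4.1
-0.0225 3.7
-0.021 4.2
-0.0195 4.6
-0.018 8.7
-0.0165 14.2
pressed t25.62 p [ 0.6323 -0.21    0.0338] s-0.0190 F [-14.2   0.5   6.4] g-0.0001
off t26.27 p [ 0.5641 -0.1992  0.0347] s-0.0880 F [ 0.9  0.6 -0. ] g-0.0000
clear t28.11 p [ 0.4537 -0.4305  0.2491] s-0.1606 F [-0.2  0.2  0.1] g-0.0003
```

View pics/t5z.png

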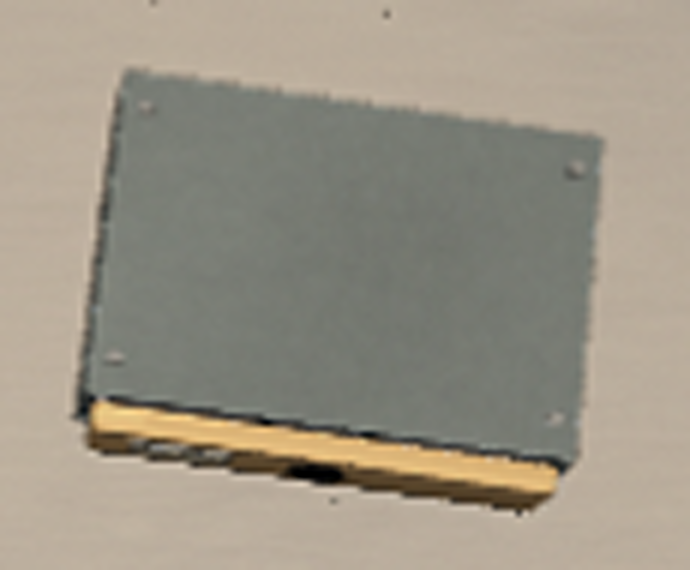

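View pics/scene5.png

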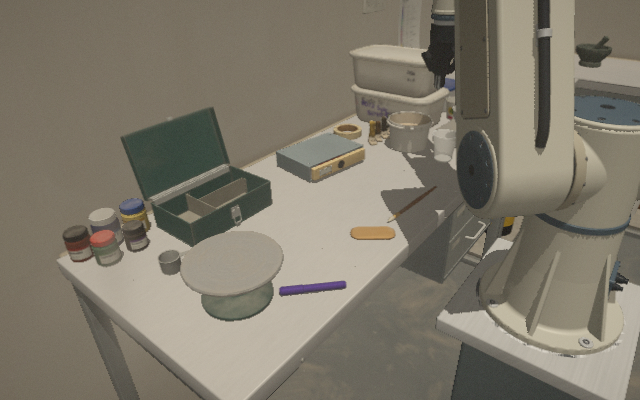

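View pics/top5.png

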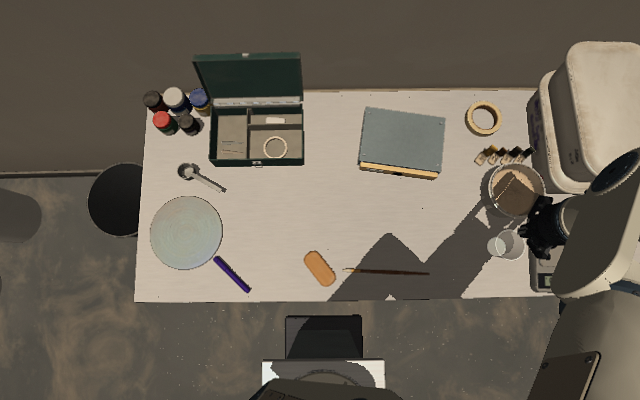

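The drawer is shut in its original latched position (face and pad at zoom 315,472, same as at the start). The brush, rib and marker have not moved, and the arm is clear at z=0.25 and stationary, so I'm handing in.

```bash
python3 -c "
from h import *
bot.dwell(.3); st('final'); hand_in()"
```

```text
final t28.51 p [ 0.4539 -0.431   0.25  ] s-0.1603 F [ 0.2 -0.8 -0.4] g0.0004
the job is handed in; nothing more can be done
```

The red needle tool is put away and the drawer is latched shut. I handed the job in at 28.5 s of the 59 s allowed.

- **Opening:** I pressed the drawer to its inner stop (7.5 mm of travel, about 13 N) and let go, and it sprang fully out. The camera check put it within about 2 mm of where it should be.
- **Placing:** I laid the needle tool in the front cradle. The visible left end of its handle was within 1 mm of the notch centre line and 48 mm left of centre, so the handle lies across both supports. The arm hid the right support from the top camera, so for that side I relied on the scene view, which showed the handle lying level.
- **Closing:** I pressed the drawer to the stop again (about 14 N) and let go. About 2.5 s later the picture showed it in its original latched position, with the brush, rib and marker unmoved and the arm clear.

With the drawer shut the tools can't be seen; my last look at both lying in their cradles was just before the closing push. No check failed, but one force reading early in the first approach was noise that I first took for contact.

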